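# Lower a slate slab off a hydraulic cylinder with the hand pump's release valve

### The arm

A 6-joint arm with a two-finger parallel gripper is mounted at the origin on the work surface. World frame = base frame: x ahead of the robot, y to its left, z up, the work surface at z = 0. Lengths are in m, angles in degrees, forces in N, time in s.
With the tool pointing down it reaches from about 0.275 to 0.725 m from the base axis. Payload 15.9 kg.
Tool frame: the origin (TCP) lies at the very end of the fingers, on their centre line; the grasp point (between the pads) lies 19 mm behind it; z points along the fingers, y is the line along which they close (so a half turn about z gives the same grasp; the last joint's range is limited). The gripper opens to 85 mm and grips with 20 to 120 N. Pads are 22 mm wide; open, the fingers measure 114 mm over their backs; the gripper's body (76 mm by 85 mm) begins 54 mm behind the grasp point. The pads swing forward as they close: fully open they stand 13 mm farther back than shut.
Start: joints at [-64.286, 12.198, -1.971, 75.831, 0, 90], TCP at [0.217, -0.45, 0.21] pointing down, gripper open.
Joint ranges: [-170.91, 170.91], [-42.67, 98.43], [-65.05, 77.54], [-120.47, 116.71], [-90, 82.35], [-180, 180]. Speed limits (degrees/s): [108.29, 108.29, 136.94, 147.25, 180, 180].

### API

Orientations are given as a 3x3 rotation matrix whose columns are the frame's x, y, z axes.
In Python, from cell import * gives the robot as it stands. Calls block until the motion is done:
- move_pose(position, orientation): joint-space move of the TCP to a pose.
- servo_line(position, orientation=None, velocity=0.15): straight line of the TCP; orientation=None keeps the orientation; velocity is the mean speed in m/s.
- move_joints(angles): joint-space move.
- open_gripper() and close_gripper(force=None): open the fingers fully, or close them until they stop; force is the grip in N (None keeps the last).
- pause(seconds).
- inverse_kinematics(position, orientation): joint angles nearest the present ones, or None.
- read_state(): the state.
- read_camera(name): name is "scene" or "top" or "wrist"; returns the picture (384x512x3 uint8, red, green, blue); there is no depth.
- camera_info(name): a dict with "fx", "fy", "cx", "cy" (pixels), "D" ([k1, k2, p1, p2, k3] as OpenCV has them; the pictures are not rectified), "rvec" (rotation vector, rad) and "tvec" (3), from world to camera coordinates, as OpenCV has them; the wrist camera has in their place "T_tool_cam" (4x4, takes a point from camera to tool coordinates, whose origin is the TCP and whose axes are the flange's). Camera axes: x right, y down, z forward; pixel columns grow to the right and rows downward; lengths in m; the calibration is good to about 2 mm. A picture is of the moment at which its call begins: read the wrist's pose just before it. camera_info takes no time and is no camera call.
A pose or a line that the arm cannot do raises PlanningError and nothing moves.
- finish_job(): hands the job in; it is judged then, once.
The state is a dict: "clock": time; "q": joint angles; "qvel": joint speeds; "effort": joint torques, N m; "ee_pos": TCP position; "eef_rot": TCP orientation; "force": force on the tool from outside, world axes, zero at the start; "torque": the same for the moment, N m; "grip_width": finger opening in m; "finger_force": force on a finger pad.
Only numpy, scipy, OpenCV 4.12 (cv2) and the standard library are available. Lean on these libraries where they do the work, as an engineer would, in place of code of your own. Each camera call takes 0.05 s, during which the arm holds its last target. There are 200 camera calls.

### The job

The half-carved slate slab is held up on a hydraulic cylinder: crack the pump's release valve open with its T-bar, only a fraction of a turn, so that the slab sinks slowly (never faster than 25 mm a second) onto its two timber bearers. Once the slab is down, open the valve further until the ram has dropped fully and its saddle is clear of the slab, then screw the valve shut again, snug against its seat but not overtightened. Keep off the slab and leave the tools and the tin lying around where they are.

Things in the scene. Friction and masses are not known exactly. Their poses are not given: they have to be found in the camera images.
- pump: Yellow hydraulic hand pump, fixed. Origin on the bench (z = 0), on the vertical axis of the release valve. Head block 82 x 76 mm (x, y), centred on the origin, top at z = 88 mm; the 66 mm thick reservoir runs along the pump's +x to x = 268 mm. A steel pipe at z = 30 mm leaves the head's +y side for the cylinder, which stands at (60, 270) mm in the pump's frame.
- lever (a point): Point on top of the dark pump lever, which lies fixed over the reservoir along the pump's x, from x = 38 to 310 mm, within 22 mm of y = 0, its highest part (the pivot, x = 37 to 59 mm) at z = 118 mm. This point: x = 120 mm, z = 111 mm. Leave the lever alone.
- tbar (a point): Centre of the valve's T-bar, on the valve axis, z = 135 mm. A level round steel bar 12 mm thick, 118 mm long, along the point's x, with 18 mm red balls at its ends (140 mm over all), on an upright 12 mm stem. Free space below: down to z = 106 mm within 14 mm of the stem, to 118 mm over the lever, else to 88 mm. Grip it from above at the middle and twist, or push near an end.
- tbar_end (a point): Centre of the red ball at the T-bar's end that points along the pump's +x at valve = 0; 61 mm from the axis, z = 135 mm.
- valve (a joint): Angle of the T-bar against the pump (rad): 0 at the start, shut and holding the load; anticlockwise from above is positive and opens. Range -0.8 to 1.5; it stays where it is left. The loaded ram starts to sink somewhere from 0.05 to 0.5 (load and valve differ each time), then about 4 mm/s faster per 0.01 rad, too fast 0.06 on. The empty ram needs 0.15 to 0.2 more and drops within 2 s at 0.9.
- gland (a point): Foot of the valve stem, in the brass gland nut on the head, z = 98 mm. Feel of the valve: opening takes a running torque of 0.35 to 0.45 N m (6 to 7 N at a ball), shutting 0.5 to 0.7 N m (8 to 11 N at a ball), because the valve spring pushes the screw open; it rises slightly the more it is shut.
- seat: The valve's seat inside the head, out of sight, near the valve axis at z = 60 mm. When shutting, at an angle somewhere between 0 and -0.4 the screw meets it and the torque climbs by about 0.04 N m per 0.01 rad: snug is 0.1 to 0.3 N m over the running torque just before (some 0.7 to 0.9 N m in all, 12 to 15 N at a ball), aim for 0.2 over. More is too tight. It stays tight when let go.
- cylinder: Yellow upright lifting cylinder, fixed, 76 mm thick and 72 mm high on a 104 mm square foot. Origin on the bench, on its axis.
- ram (a joint): How far the ram has sunk (m): 0 at the start with the slab on it, 0.030 when the slab meets the bearers, 0.045 at its bottom stop.
- saddle (a point): Centre of the top face of the ram's saddle, a level plate 90 x 80 mm; 130 mm above the bench at the start, 100 mm when the slab meets the bearers.
- slab: Dark grey slate slab, half carved, 260 x 180 x 26 mm (x, y, z), about 2.4 to 4.2 kg, loose, lying on the saddle. Origin at the centre of its underside: 130 mm above the bench at the start, 100 mm when it lies on the bearers.
- bearers: Two fixed stacks of timber, each 56 x 230 mm and 100 mm high, running along y at x = -95 and +95 mm beside the cylinder, under the slab. Origin on the bench, midway.
- mallet: Bystander: mallet lying flat, black head 60 mm thick and 95 mm long, wooden handle towards its -x; 245 mm long. Origin on the bench, near mid-handle.
- chisel: Bystander: steel chisel lying flat, 213 mm long, 14 mm wide. Origin on the bench, near its middle.
- driver: Bystander: screwdriver with red handle lying flat, 190 mm long. Origin on the bench.
- tin: Bystander: green tin, 52 mm thick, 62 mm high, upright. Origin at the centre of its underside.

How it is judged:
By the outcome, as a careful person would: the job done as asked, in the order asked, and still so for the second after the job is handed in, with the robot touching nothing.
It also fails if it takes over 72 s, if anything falls off the work surface, if the arm or the gripper's body presses on something with over 40 N, if the wrist force passes 120 N, or if a joint passes its speed limit or range.

## Working session

There is one attempt and no reset: what is moved stays moved. The work goes in short steps, each a Python script; the robot and the scene stay as the last script left them, time stands still between calls to the robot, and variables do not carry over. Pictures are saved under pics/ and viewed, at most 10 in all, crops included, and the job is handed in when it is done.

```bash
ls; mkdir -p pics
python3 - <<'E'
from cell import *
import cv2,numpy as np
for n in("scene","top"):
    im=read_camera(n); cv2.imwrite(f"pics/{n}0.png",cv2.resize(im[:,:,::-1],(800,600),interpolation=cv2.INTER_CUBIC))
    print(n,camera_info(n))
print(camera_info("wrist")); s=read_state(); print(s["clock"],s["force"],s["torque"])
E
```

```text
pics
scene {'fx': 363.837137273343, 'fy': 363.837137273343, 'cx': 264.05949142244856, 'cy': 192.986653729075, 'D': array([-0.08492757,  0.        ,  0.        ,  0.        ,  0.        ]), 'rvec': array([ 2.22711947,  0.83211481, -0.34319767]), 'tvec': array([-0.34376158, -0.23297266,  1.24312443])}
top {'fx': 488.99202664979475, 'fy': 488.99202664979475, 'cx': 252.97853119065627, 'cy': 196.64488540476935, 'D': array([-0.20535708,  0.        ,  0.        ,  0.        ,  0.        ]), 'rvec': array([ 2.17062495, -2.14393224,  0.19066578]), 'tvec': array([-0.1237737 ,  0.55166486,  1.12528918])}
{'fx': 268.56789359308766, 'fy': 268.56789359308766, 'cx': 254.35470476204088, 'cy': 191.72764321344548, 'D': array([-0.02749184,  0.        ,  0.        ,  0.        ,  0.        ]), 'T_tool_cam': array([[-2.64439708e-04, -9.54227463e-01, -2.99081727e-01,
         7.52370143e-02],
       [ 9.99999840e-01, -1.02530533e-04, -5.57045786e-04,
         4.21186008e-05],
       [ 5.00883378e-04, -2.99081826e-01,  9.54227337e-01,
        -1.64337654e-01],
       [ 0.00000000e+00,  0.00000000e+00,  0.00000000e+00,
         1.00000000e+00]])}
0.1 [ 0.07288193 -0.21258112  0.73761931] [-0.00841589 -0.00448951 -0.03495188]
```

View pics/top0.png

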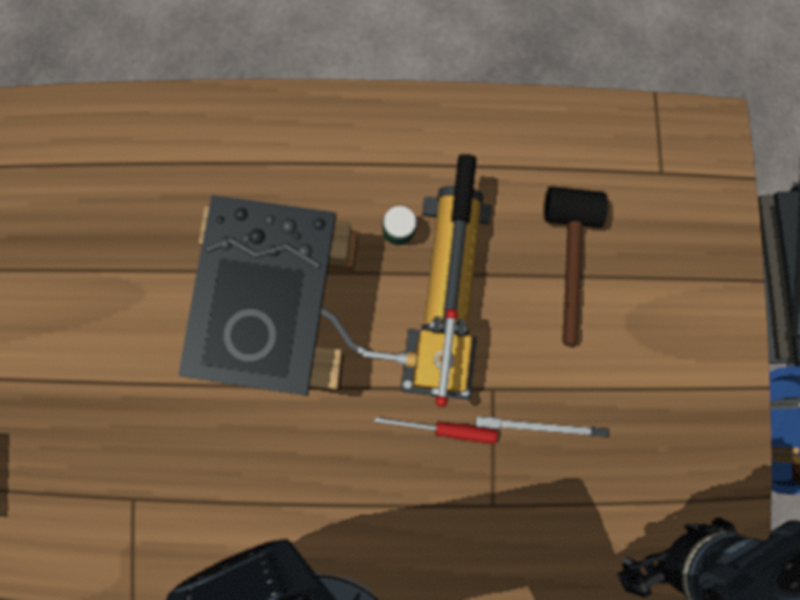

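View pics/scene0.png

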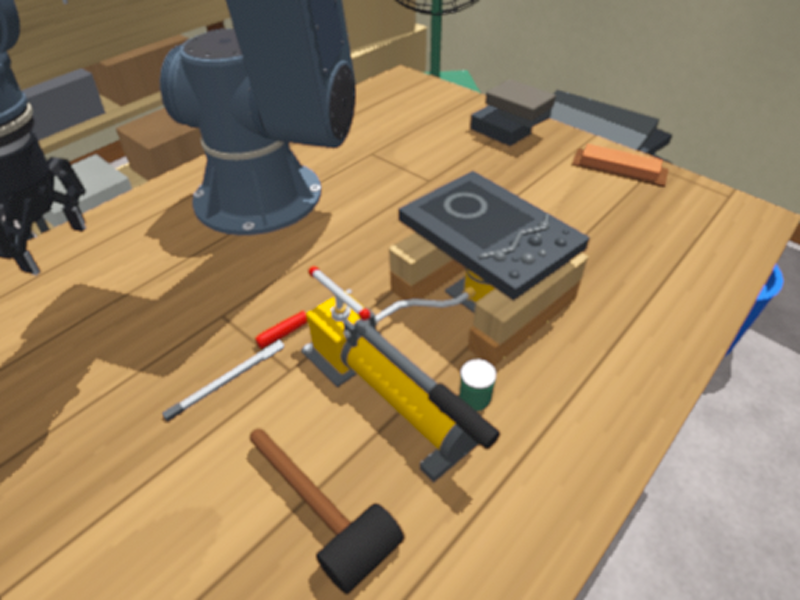

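Top picture: the T-bar balls are at (451,314), on the lever side, and (441,401). The slab corners are at (212,196), (335,212), (308,394) and (181,375). In the scene picture the balls are at (365,314) and (314,271), and the slab is clearly visible there for tracking.

```bash
cat > h.py <<'E'
from cell import *
import cv2,numpy as np
def onplane(px,cam,z):
    c=camera_info(cam);K=np.array([[c["fx"],0,c["cx"]],[0,c["fy"],c["cy"]],[0,0,1]])
    R=cv2.Rodrigues(c["rvec"])[0];o=-R.T@c["tvec"]
    u=cv2.undistortPoints(np.array([[px]],float),K,c["D"])[0,0]
    d=R.T@np.array([u[0],u[1],1]);return o+d*(z-o[2])/d[2]
def reds(im):
    h=cv2.cvtColor(im,cv2.COLOR_RGB2HSV)
    m=(((h[...,0]<6)|(h[...,0]>174))&(h[...,1]>170)&(h[...,2]>90)).astype(np.uint8)
    n,l,s,c=cv2.connectedComponentsWithStats(m)
    return [(c[i].round(2),s[i][4]) for i in range(1,n) if s[i][4]>8]
E
python3 - <<'E'
from h import *
for n in("top","scene"):
    for c,a in reds(read_camera(n)): print(n,c,a,onplane(c,n,.135).round(4))
for p in[(212,196),(335,212),(308,394),(181,375)]: print(onplane(np.array(p)*.64,"top",.156).round(3))
E
```

```text
top [288.5  200.14] 28 [ 0.5327 -0.1927  0.135 ]
top [281.94 256.79] 34 [ 0.4083 -0.1786  0.135 ]
top [298.47 276.68] 348 [ 0.3655 -0.2148  0.135 ]
scene [199.36 172.18] 11 [ 0.4022 -0.176   0.135 ]
scene [232.9  200.66] 29 [ 0.5291 -0.1911  0.135 ]
scene [179.57 210.87] 282 [ 0.464  -0.2884  0.135 ]
[0.693 0.149 0.156]
[ 0.671 -0.028  0.156]
[0.415 0.004 0.156]
[0.438 0.18  0.156]
```

```bash
cat >> h.py <<'E'
def down(a): # tool x axis at world angle a
    c,s=np.cos(a),np.sin(a);return np.array([[c,s,0],[s,-c,0],[0,0,-1.]])
E
python3 - <<'E'
from h import *
C=np.array([.4695,-.1855]);a=np.radians(-6.5)
for k in(0,np.pi):
  for d in(0,1.2,-.5): print(k,d,inverse_kinematics([*C,.115],down(a+k+d)))
# choose the nearer to the present for picture
move_pose([*C,.24],down(a))
s=read_state();im=read_camera("wrist");cv2.imwrite("pics/w1.png",im[:,:,::-1])
c=camera_info("wrist");K=np.array([[c["fx"],0,c["cx"]],[0,c["fy"],c["cy"]],[0,0,1]])
T=np.eye(4);T[:3,:3]=s["eef_rot"];T[:3,3]=s["ee_pos"];T=T@c["T_tool_cam"]
print(s["clock"],s["ee_pos"],s["q"],s["torque"])
for p,ar in reds(im):
    u=cv2.undistortPoints(np.array([[p]],float),K,c["D"])[0,0];d=T[:3,:3]@np.array([*u,1]);print(p,ar,(T[:3,3]+d*(.135-T[2,3])/d[2]).round(4))
im=read_camera("scene");cv2.imwrite("pics/s1.png",im[:,:,::-1])
E
```

```text
0 0 [-21.55903408  14.90883311 -12.34505812  62.74610877   0.
 164.94096592]
0 1.2 [-21.55903408  14.90883311 -12.34505812  62.74610877   0.
  96.1860305 ]
0 -0.5 [ -21.55903408   14.90883311  -12.34505812   62.74610877    0.
 -166.41114433]
3.141592653589793 0 [-21.55903408  14.90883311 -12.34505812  62.74610877   0.
 -15.05903408]
3.141592653589793 1.2 [-21.55903408  14.90883311 -12.34505812  62.74610877   0.
 -83.8139695 ]
3.141592653589793 -0.5 [-21.55903408  14.90883311 -12.34505812  62.74610877   0.
  13.58885567]
1.575 [ 0.46920958 -0.18608736  0.23991822] [-2.16256331e+01  1.26283468e+01  2.94858562e+00  8.03272287e+01
 -1.12524511e-02  1.64878853e+02] [ 0.01666727  0.02816936 -0.07318913]
[254.28 123.39] 225 [ 0.5295 -0.1935  0.135 ]
[289.58 224.35] 908 [ 0.4186 -0.2196  0.135 ]
[254.04 239.12] 136 [ 0.4053 -0.179   0.135 ]
```

View pics/w1.png

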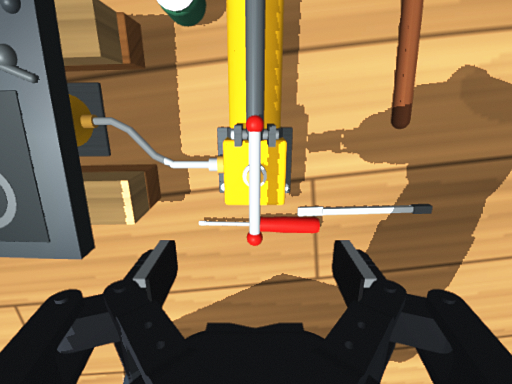

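View pics/s1.png

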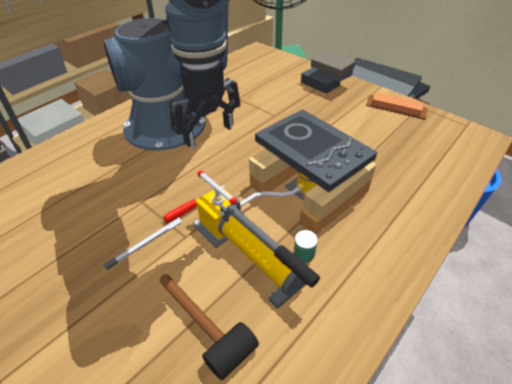

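The wrist picture shows the balls at (254,123) and (254,239), with the bar free between the open fingers. In the scene picture the slab is unobstructed, with its top spanning about (256,112) to (375,185), so I can track it optically. Next I grip the bar.

```bash
cat >> h.py <<'E'
import os
COR=np.array([[.693,.149],[.671,-.028],[.415,.004],[.438,.18]])
def proj(P,n="scene"):
    c=camera_info(n);K=np.array([[c["fx"],0,c["cx"]],[0,c["fy"],c["cy"]],[0,0,1]])
    return cv2.projectPoints(np.array(P,float),c["rvec"],c["tvec"],K,c["D"])[0][:,0]
class Track:  # slab drop in mm against the reference scene picture
    def __init__(s):
        if not os.path.exists("ref.png"): cv2.imwrite("ref.png",cv2.cvtColor(read_camera("scene"),cv2.COLOR_RGB2GRAY))
        s.ref=cv2.imread("ref.png",0);m=np.zeros_like(s.ref)
        cen=COR.mean(0);top=proj([[*(cen+.93*(p-cen)),.156] for p in COR])
        cv2.fillConvexPoly(m,top.astype(np.int32),255)
        s.p=cv2.goodFeaturesToTrack(s.ref,60,.02,4,mask=m)
        s.d=proj([[*cen,.126]])[0]-proj([[*cen,.156]])[0]
    def __call__(s):
        g=cv2.cvtColor(read_camera("scene"),cv2.COLOR_RGB2GRAY)
        q,st,_=cv2.calcOpticalFlowPyrLK(s.ref,g,s.p,None,winSize=(13,13),maxLevel=2)
        f=np.median((q-s.p)[st==1].reshape(-1,2),0)
        return 30*f@s.d/(s.d@s.d)
E
python3 - <<'E'
from h import *
C=[.4677,-.186];a=np.radians(-6.65)+np.pi
move_pose([*C,.2],down(a))
servo_line([*C,.114],velocity=.08)
t=Track();print(len(t.p),t.d,[round(t(),2) for _ in range(4)])
s=read_state();print(s["clock"],s["force"],s["torque"])
close_gripper(110);pause(.2)
s=read_state();print(s["clock"],s["ee_pos"],s["force"],s["torque"],s["grip_width"],s["finger_force"],s["q"])
print([read_state()["torque"].round(3) for _ in range(3)], t())
cv2.imwrite("pics/s2.png",read_camera("scene")[60:290,100:420,::-1].repeat(2,0).repeat(2,1))
E
```

```text
45 [-1.12139872  9.35282433] [np.float64(-0.0), np.float64(-0.0), np.float64(-0.01), np.float64(-0.01)]
5.8 [ 0.15785817 -0.62570441 -0.56395582] [ 0.02213803 -0.00260456 -0.01512026]
6.7667 [ 0.46777701 -0.18597365  0.1146518 ] [-3.75326354  1.40433454 11.61411309] [0.50692307 0.84710857 0.02837875] 0.004337089398019037 107.8340470790863 [-2.16857294e+01  1.47286975e+01 -1.26367317e+01  6.26002273e+01
  6.70307917e-03 -1.50359042e+01]
[array([0.507, 0.847, 0.028]), array([0.507, 0.847, 0.028]), array([0.507, 0.847, 0.028])] 0.0003397206127682739
```

View pics/s2.png

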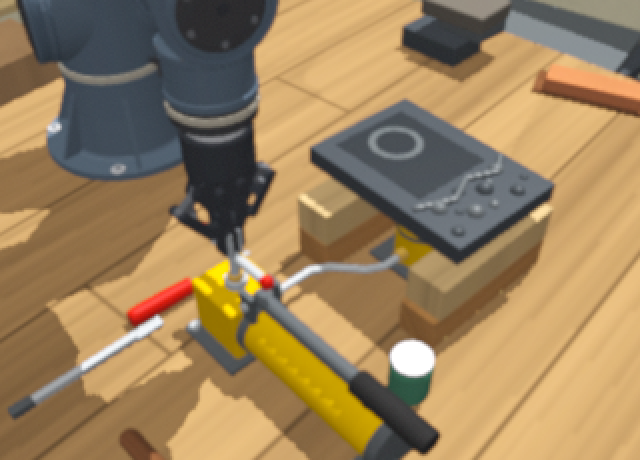

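The fingers straddle the bar at the stem, at about (237,265) in the crop. The slab is untouched. I'll do a small twist and check the torque.

```bash
cat >> h.py <<'E'
Q0=np.array([-21.6857,14.7287,-12.6367,62.6002,.0067,-15.0359])
def twist(v): # commanded valve angle
    q=Q0.copy();q[5]-=np.degrees(v);move_joints(list(q))
E
python3 - <<'E'
from h import *
t=Track()
cv2.imwrite("pics/w2.png",read_camera("wrist")[:,:,::-1])
for v in(.01,.02,.03):
    twist(v);s=read_state();print(v,s["clock"],s["torque"].round(3),s["force"].round(2),s["q"][5],round(t(),2),[ (p,a) for p,a in reds(read_camera("wrist"))])
E
```

```text
0.01 7.1667 [0.269 0.461 0.038] [-1.87  1.64  5.31] -15.607899474274008 0.0 [(array([194.83,  81.9 ]), np.int32(2923)), (array([255.56, 140.13]), np.int32(808)), (array([255.7 , 324.61]), np.int32(90))]
0.02 7.5167 [ 0.283  0.452 -0.029] [-1.97  1.12  5.37] -16.175163400133858 -0.01 [(array([196.04,  81.18]), np.int32(2940)), (array([256.67, 140.14]), np.int32(810)), (array([256.08, 324.46]), np.int32(92))]
0.03 7.8667 [ 0.291  0.497 -0.138] [-2.38  1.58  6.16] -16.744010152589382 -0.0 [(array([196.98,  80.55]), np.int32(2930)), (array([257.78, 140.16]), np.int32(812)), (array([255.95, 324.36]), np.int32(94))]
```

View pics/w2.png

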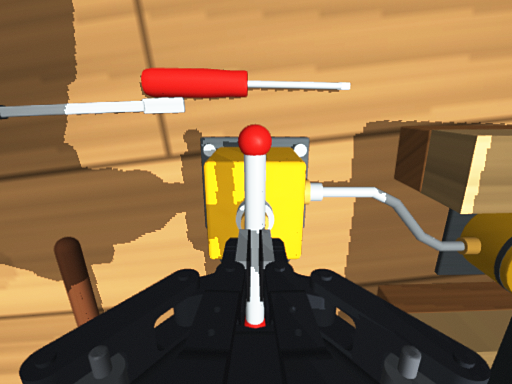

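The wrist picture shows the bar held at the stem, with the far ball at (255,140) and the near ball at (256,325). The ball's drift in the picture equals the twist, so only the grip has wound up so far (about 0.1 N m per 0.01 rad). The ball's position therefore gives the true valve angle. I'll now open in 0.01 rad steps while tracking the slab.

```bash
cat >> h.py <<'E'
def ball():
    r=[p for p,a in reds(read_camera("wrist")) if 500<a<1200 and abs(p[1]-140)<15 and abs(p[0]-255)<30]
    return r[0][0] if r else np.nan
def val(v): return v-(ball()-254.45)/109.
E
python3 - <<'E'
from h import *
t=Track();v=.03;d0=0;c0=read_state()["clock"];going=True;n=0
for i in range(70):
    v+=.01;twist(v);s=read_state();d=t();r=(d-d0)/(s["clock"]-c0);c0=s["clock"];d0=d
    if i%5==0 or r>.3: print(round(v,3),round(val(v),3),round(c0,2),s["torque"][2].round(3),"drop",round(d,2),"rate",round(r,1))
    if r>4.5: break
while n<16:
    pause(.25);s=read_state();d=t();r=(d-d0)/(s["clock"]-c0);c0=s["clock"];d0=d;n+=1
    print(round(c0,2),round(d,2),round(r,1))
    if r>14: v-=.12;twist(v);print("BACK");break
    if d>29 and r<.3: break
    if r<.1 and d<20:break
print(v,val(v),read_state()["q"][5])
E
```

```text
0.04 0.001 8.22 -0.191 drop 0.0 rate 0.0
0.09 0.047 9.77 -0.191 drop -0.01 rate 0.0
0.14 0.095 11.32 -0.212 drop -0.01 rate 0.0
0.19 0.143 12.87 -0.262 drop -0.02 rate 0.1
0.24 0.192 14.42 -0.289 drop -0.03 rate 0.0
0.29 0.241 15.97 -0.261 drop -0.04 rate -0.0
0.34 0.289 17.52 -0.266 drop -0.03 rate -0.0
0.39 0.338 19.07 -0.319 drop -0.04 rate 0.0
0.44 0.387 20.62 -0.344 drop 1.46 rate 5.0
20.97 4.77 9.4
21.27 7.39 8.7
21.57 10.12 9.1
21.87 12.83 9.0
22.17 15.51 8.9
22.47 18.27 9.2
22.77 20.95 8.9
23.07 23.42 8.2
23.37 26.05 8.8
23.67 28.69 8.8
23.97 29.23 1.8
24.27 29.21 -0.1
0.4400000000000002 0.3863302752293578 -40.21041177903593
```

Run:
```python
from h import *
t=Track()
for v in np.arange(.56,1.01,.08): twist(v)
v=1.0;twist(v);print(val(v),read_state()["clock"],read_state()["torque"].round(3),read_state()["force"].round(2));
pause(2.5);print(t(),read_state()["clock"])
im=read_camera("scene")[90:240,230:400,::-1];cv2.imwrite("pics/s3.png",cv2.resize(im,None,fx=4,fy=4,interpolation=cv2.INTER_CUBIC))
```

```text
0.9322935779816515 26.1667 [-1.934 -0.047 -0.364] [  0.18 -10.02   1.86]
29.259873641337695 28.7167
```

View pics/s3.png

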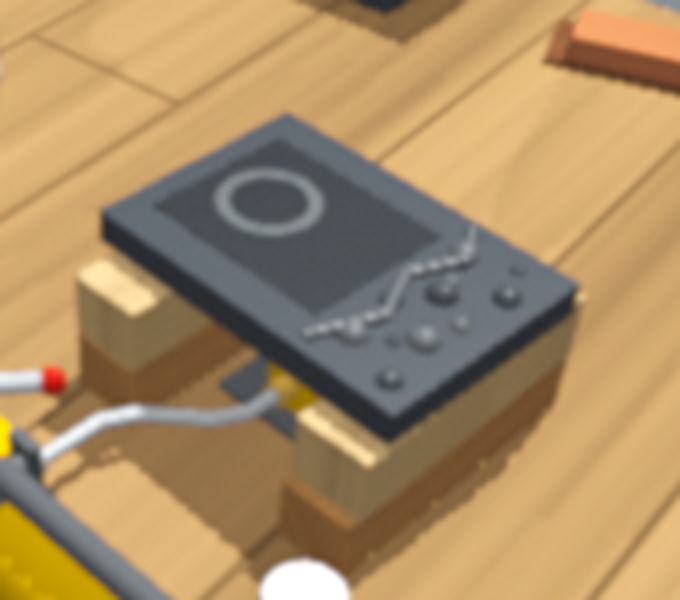

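The slab lies flat on its bearers; the saddle is hidden beneath it. The ram has had 2.5 s at about 0.93 rad, enough to bottom out. Now I shut the valve, logging torque and true angle.

```bash
cat >> h.py <<'E'
def meas(v):
    T=[]
    for _ in range(2): pause(.03);T.append(read_state()["torque"][2])
    a=val(v);T.append(read_state()["torque"][2]);return a,np.mean(T)
E
python3 - <<'E'
from h import *
pause(.7)
for v in np.arange(.8,-.02,-.12): twist(v)
v=-.04;twist(v);L=[]
while v>-.48:
    v-=.01;twist(v);a,T=meas(v);L.append((v,a,T,a-v))
    if len(L)>=6:
        b=L[:-3][-6:];e=T-np.mean([x[2] for x in b]);w=a-v-np.mean([x[3] for x in b])
        if e>.08 or w>.009: break
for x in L: print(np.round(x,4))
print(read_state()["clock"],read_state()["force"])
E
```

```text
[-0.05    0.0362  0.5306  0.0862]
[-0.06    0.03    0.5648  0.09  ]
[-0.07    0.0218  0.5957  0.0918]
[-0.08    0.0122  0.5684  0.0922]
[-0.09    0.0022  0.575   0.0922]
[-0.1    -0.007   0.5887  0.093 ]
[-0.11   -0.0164  0.5653  0.0936]
[-0.12   -0.0253  0.5709  0.0947]
[-0.13   -0.035   0.5856  0.095 ]
[-0.14   -0.0452  0.6079  0.0948]
[-0.15   -0.0548  0.5921  0.0952]
[-0.16   -0.0645  0.5634  0.0955]
[-0.17   -0.0747  0.6137  0.0953]
[-0.18   -0.0843  0.5759  0.0957]
[-0.19   -0.094   0.6107  0.096 ]
[-0.2    -0.1037  0.5982  0.0963]
[-0.21   -0.1131  0.6089  0.0969]
[-0.22   -0.1229  0.6006  0.0971]
[-0.23   -0.1327  0.566   0.0973]
[-0.24   -0.1416  0.6305  0.0984]
[-0.25   -0.1497  0.6474  0.1003]
[-0.26   -0.1558  0.6393  0.1042]
[-0.27   -0.1628  0.7057  0.1072]
39.9583 [-2.37989904  1.60933373  7.30312183]
```

Seat contact came at about -0.137 rad, with a running torque of about 0.60 N m. I'm aiming for about -0.187 rad, or 0.80 N m.

Run:
```python
from h import *
v=-.27
while v>-.32:
    v-=.0075;twist(v);a,T=meas(v);print(np.round([v,a,T,a-v],4))
    if a<-.183 or a-v>.1165 or T>.83: break
pause(.2);a,T=meas(v);print(a,T,read_state()["clock"])
```

```text
[-0.2775 -0.1677  0.7123  0.1098]
[-0.285  -0.1715  0.7121  0.1135]
[-0.2925 -0.1764  0.7346  0.1161]
[-0.3    -0.1814  0.7413  0.1186]
-0.181559633027523 0.7793303015429771 41.7417
```

Snug at about 0.18 N m over the running torque. I unwind the grip to near zero torque, let go, retreat and check.

Run:
```python
from h import *
t=Track()
for v in(-.25,-.205): twist(v);a,T=meas(v);print(np.round([v,a,T],4))
open_gripper();pause(.1);print(val(v),read_state()["force"])
p=read_state()["ee_pos"];servo_line([p[0],p[1],.24],velocity=.1)
s=read_state();im=read_camera("wrist")
c=camera_info("wrist");K=np.array([[c["fx"],0,c["cx"]],[0,c["fy"],c["cy"]],[0,0,1]])
T=np.eye(4);T[:3,:3]=s["eef_rot"];T[:3,3]=s["ee_pos"];T=T@c["T_tool_cam"]
for q,ar in reds(im):
    u=cv2.undistortPoints(np.array([[q]],float),K,c["D"])[0,0];d=T[:3,:3]@np.array([*u,1]);print(q,ar,(T[:3,3]+d*(.135-T[2,3])/d[2]).round(4))
print(t(),s["clock"],s["force"])
cv2.imwrite("pics/s4.png",cv2.resize(read_camera("scene")[:,:,::-1],(800,600)))
```

```text
[-0.25   -0.1828  0.6046]
[-0.205  -0.1844  0.2236]
-0.1916972477064221 [0.06029649 0.46493414 0.38272013]
[200.78 101.21] 1251 [ 0.372  -0.2087  0.135 ]
[253.56 125.36] 223 [ 0.4092 -0.1681  0.135 ]
[256.18 240.6 ] 142 [ 0.5285 -0.2048  0.135 ]
29.18123188457025 44.7833 [-0.09679015 -0.15994277 -0.29286064]
```

View pics/s4.png

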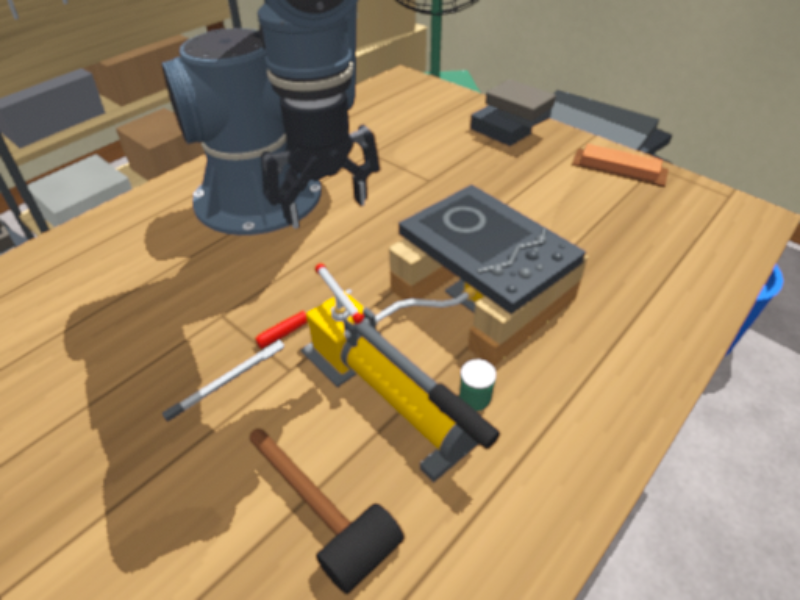

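The slab is on its bearers and the tools and tin are where they were. The bar sits at about -0.182 rad by the wrist camera, with the gripper clear of it. I'm handing in.

```bash
python3 -c "
from cell import *
print(finish_job())"
```

```text
the job is handed in; nothing more can be done
None
```

I handed the job in at about 45 s: the slab sank at about 9 mm/s onto its bearers, the ram had 2.5 s at about 0.93 rad to bottom out (the saddle is out of sight under the slab, so I could not see it clear), and the valve is shut snug at about -0.18 rad, roughly 0.18 N m over running torque.

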